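# Reset the door stay of a drying cabinet

## Robot

A 6-joint arm with a two-finger parallel gripper is mounted at the origin on the work surface. World frame = base frame: x ahead of the robot, y to its left, z up, the work surface at z = 0. Lengths are in mm, angles in rad, forces in N, time in s.
With the tool pointing down it reaches from about 350 to 775 mm from the base axis. Payload 5.5 kg.
Tool frame: the origin (TCP) lies between the finger pads; the fingertips stand arm.tips_ahead ahead of it and the grasp point (between the pads) lies 5 mm behind it (arm.tips_ahead is the distance from the TCP to the fingertips, in mm); y points along the fingers, z is the direction in which the jaws open and shut, and the axes are right-handed (so a half turn about y gives the same grasp; the last joint's range is limited). The gripper opens to 85 mm and grips with 20 to 120 N. Pads are 22 mm wide; open, the fingers measure 114 mm over their backs; the gripper's body (76 mm by 85 mm) begins 54 mm behind the grasp point. The pads swing forward as they close: fully open they stand 13 mm farther back than shut.
Start: joints at [-1.472, 0.313, 0.046, 1.304, 0, 1.431], TCP at [136.001, -558.727, 224.523] pointing down, gripper open.
Joint ranges: [-2.76, 2.76], [-0.86, 1.69], [-1.03, 1.26], [-2.2, 2.34], [-1.47, 1.5], [-3.14, 3.14]. Speed limits (rad/s): [2.57, 2.57, 3.14, 3.14, 3.14, 3.14].

## Interface

Orientations are given as [roll, pitch, yaw] about the fixed x, y, z axes, in that order (R = Rz(yaw) Ry(pitch) Rx(roll)).
In Python, from plant import sensors, eyes, arm gives the robot as it stands. The module is installed in compiled form; this text tells all that it offers.
- The arm moves only by the tool jog_arm, never from a script. Its arguments are lists of equal length, an entry for each row: "travel": the shift along the tool's x, y, z in mm, a list of three; "dr": the turn, a rotation vector about the tool's x, y, z in rad, a list of three; "gripper": the opening, from 0 (shut) to 1 (fully open). A call has exactly 10 rows; each row shifts and turns the commanded pose from where the row before left it, along the tool's axes as they then stand; what a row does not reach is not made up. A row lasts 1/12 s, in which the tool goes at most 41.7 mm and 7.16 degrees, less where a joint would pass 70% of its speed; a pose out of reach is approached as far as the arm can. A call is refused whole if a number of a shift passes 41.7 or a number of a turn 0.125, either way. A call with a gripper value outside its range is refused whole. The fingers move at their own pace and stop on an object; "force" is the grip in N (left out, the last holds). Time passes only in rows, so rows that do not move let the fingers close, or fill a call up. It gives the time, the measured TCP pose, the force and the opening at its end, in the units of the state.
- sensors.get_state(): the state, without advancing time (a new reading comes with each control period).
- eyes.camera(name): name is "scene" or "top"; returns a dict with "image" (400x640x3 uint8, red, green, blue), "depth" (400x640 float32, mm along the optical axis (not along the pixel's ray), 0 where there is no reading), "mtx" (3x3 intrinsics, pixels), "k1" (the pictures are not rectified: a ray, as slopes to the right and down, at radius r is drawn at 1 + k1 r^2 times it, then the intrinsics apply), "xyz" and "rotation" of the camera in the world. Camera axes: x right, y down, z forward; pixel columns grow to the right and rows downward; lengths in mm; the calibration is good to about 2 mm. A picture is of the moment at which its call begins.
- arm.job_done(): hands the job in, once; it reports no verdict.
The state is a dict: "time": time; "joints": joint angles; "joint_vel": joint speeds; "effort": joint torques, N m; "tool_pos": TCP position; "ee_rot": TCP orientation; "wrist_force": force on the tool from outside, world axes, zero at the start; "wrist_torque": the same for the moment, N m; "opening": finger opening in mm.
Only numpy, scipy, OpenCV 4.12 (cv2) and the standard library are available. Lean on these libraries where they do the work, as an engineer would, in place of code of your own. Each camera call takes 0.05 s, during which the arm holds its last target. There are 200 camera calls.

## Task

The glassware in the small drying cabinet needs more air: set its door to the widest opening. Lift the door's stay off its pin, draw the door open with it, and drop the stay's last hole (the one next to the knob) over the pin, pressed fully home. Feel for the pin gently, do not force the stay against it, never let the sprung door fall shut, and leave everything else where it stands.

Things in the scene. Friction and masses are not known exactly. Their poses are not given: they have to be found in the camera images.
- cabinet: Fixed white bench-top drying cabinet, 260 mm deep (its x), 360 wide (its y), lid 240 high. Origin under its centre on the bench; z up, door side towards its -x. The aluminium front frame (top 250 high) carries door, stay and pin as one unit, bolted on through slotted holes: the unit sits up to 3 mm (x, y) and 3 degrees off nominal. Numbers below are nominal, mm, cabinet frame.
- pin_foot (a point): Nominal foot of the upright steel pin, at (-145, -35) and 254 high, on top of its plate (30 by 56, 4 thick); a point of the cabinet body, its axes the cabinet's. With the unit's skew the real pin is up to 12 mm off. Pin 8 mm thick, rising 9 above the plate, top flat, its edge barely broken. Holes of the stay are 10 mm: 1 mm play all round. At the start it is in the first hole, the one next to the swivel.
- knob_mid (a point): Middle of the upright black plastic knob on top of the stay, near its free end: 22 mm across, 25 high, its foot on the bar's top face (12.5 below this point). This is the knob's real place. The knob turns freely on its rivet, so its yaw tells nothing of the bar's direction.
- stay (a joint): Tip angle of the stay, rad: 0 level, home on the pin's plate; positive knob end up. Steel bar 20 wide, 4 thick, underside 254 high when home; holes 95, 128, 161, 194 from its swivel. Knob on the bar at 226; bar ends 16 past it. Tips freely, 0.11 kg in all. Clear of the pin from 0.1 rad (first hole), 0.05 (last); about 0.045 with the last hole's rim on the pin's top.
- swivel (a joint): Free turn of the stay on the door's top, rad. In the unit's frame (nominally the cabinet's) the bar points, swivel to knob, along (swivel - door - pi/2) from x. Start: knob at (-63, -139), bar along -0.90 rad. Pin centred in the last hole: knob at (-122.0, -57.2), bar along -0.77 rad. The swivel lies 130 from the hinge axis, above the door's mid-plane.
- door (a joint): Opening of the sprung glass door (330 wide, 246 high), rad: 0 shut, grows as its free edge swings out. Hinge axis upright at (-172, +165). 0.24, 0.52, 0.78, 1.04 with the pin in the first, second, third, last hole. Its damped springs push the stay with 7 to 8 N along the bar, swivel towards knob, so the stay may need pressing home; unpinned and let go, it falls shut.
- jar: Bystander: the white jar on the cabinet's lid, 52 mm wide, 55 mm high; origin under its centre. Not to be disturbed.
- dish: Bystander: the glass dish on the cabinet's lid, 80 mm wide, 16 mm high; origin under its centre. Not to be disturbed.
- amber: Bystander: the amber bottle behind the cabinet, 68 mm wide, 130 mm high; origin under its centre. Not to be disturbed.
- beaker: Bystander: the glass beaker on the bench, 70 mm wide, 85 mm high; origin under its centre. Not to be disturbed.
- wash: Bystander: the white wash bottle on the bench, 64 mm wide, 170 mm high with its spout; origin under its centre. Not to be disturbed.
- reagent: Bystander: the white reagent bottle with red cap on the bench, 60 mm wide, 110 mm high; origin under its centre. Not to be disturbed.

How it is judged:
By the outcome, as a careful person would: the job done as asked, in the order asked, and still so for the second after the job is handed in, with the robot touching nothing.
It also fails if it takes over 58 s, if anything falls off the work surface, if the arm or the gripper's body presses on something with over 40 N, if the wrist force passes 120 N, or if a joint passes its speed limit or range.

## Working session

There is one attempt and no reset: what is moved stays moved. The work goes in short steps, Python scripts to look and compute and a tool call to move; the robot and the scene stay as the last step left them, time stands still between calls to the robot, and variables do not carry over. Pictures are saved under pics/ and viewed, about 8 in all and at most 12, crops included, and the job is handed in when it is done.

Besides the shell and the picture viewer there is one more tool, called as name(argument=value, ...), one argument or row to a line, values as JSON. jog_arm: Moves the arm, as the interface text tells. Its arguments: {"type":"object","properties":{"travel":{"type":"array","items":{"type":"array","items":{"type":"number"}}},"dr":{"type":"array","items":{"type":"array","items":{"type":"number"}}},"gripper":{"type":"array","items":{"type":"number"}},"force":{"type":"number"}},"required":["travel","dr","gripper"]}

```bash
ls; mkdir -p pics; cat > h.py <<'E'
import numpy as np, cv2
from plant import sensors, eyes, arm
def ray(c,u,v):
    d=np.array([[c["k1"],0,0,0,0]],float)
    K=np.array(c["mtx"],float)
    x=(u-K[0,2])/K[0,0]; y=(v-K[1,2])/K[1,1]
    rd=np.hypot(x,y); r=rd
    for _ in range(20): r=rd/(1+c["k1"]*r*r)
    s=r/rd if rd>0 else 1
    return np.array(c["xyz"],float), np.array(c["rotation"],float)@np.array([x*s,y*s,1.])
def onz(c,u,v,z):
    o,d=ray(c,u,v); return o+d*(z-o[2])/d[2]
def dep(c,u,v):
    o,d=ray(c,u,v); return o+d*c["depth"][int(round(v)),int(round(u))]
def proj(c,p):
    q=np.array(c["rotation"]).T@(np.array(p,float)-np.array(c["xyz"])); x,y=q[:2]/q[2]
    f=1+c["k1"]*(x*x+y*y); K=np.array(c["mtx"]); return K[0,0]*x*f+K[0,2],K[1,1]*y*f+K[1,2]
def save(c,name,box=None,k=1):
    im=c["image"][:,:,::-1]
    if box: im=im[box[1]:box[3],box[0]:box[2]]
    cv2.imwrite("pics/"+name,cv2.resize(im,None,fx=k,fy=k,interpolation=cv2.INTER_CUBIC))
E
python3 - <<'E'
from h import *
import pickle
s=sensors.get_state(); print({k:np.round(v,3) for k,v in s.items()}); print(arm.tips_ahead)
for n in("scene","top"):
    c=eyes.camera(n); pickle.dump(c,open(n+".pkl","wb")); save(c,n+"0.png"); print(n,c["mtx"],c["k1"],c["xyz"],np.round(c["rotation"],3))
E
```

```text
pics
{'time': np.float64(0.0), 'joints': array([-1.472,  0.314,  0.045,  1.304, -0.   ,  1.431]), 'joint_vel': array([ 0.   ,  0.001,  0.002,  0.001,  0.001, -0.001]), 'effort': array([-1.0000e-03, -4.8063e+01,  2.9853e+01,  1.9000e-02, -0.0000e+00,
       -0.0000e+00]), 'tool_pos': array([ 135.942, -558.135,  223.588]), 'ee_rot': array([-1.573,  0.   , -2.903]), 'wrist_force': array([-0.616,  0.927,  0.063]), 'wrist_torque': array([-0.024, -0.013,  0.042]), 'opening': np.float64(85.332)}
14.0
scene [[391.64740588   0.         312.51887333]
 [  0.         391.64740588 203.21675515]
 [  0.           0.           1.        ]] -0.021339478119034565 [1084.69416847   63.87541562 1116.17268372] [-2.625 -0.004  1.643]
top [[486.94429823   0.         326.07360249]
 [  0.         486.94429823 202.3802534 ]
 [  0.           0.           1.        ]] 0.009712425340526607 [ 422.3192705    61.02475276 1582.73104188] [-3.057 -0.02  -1.541]
```

View pics/scene0.png

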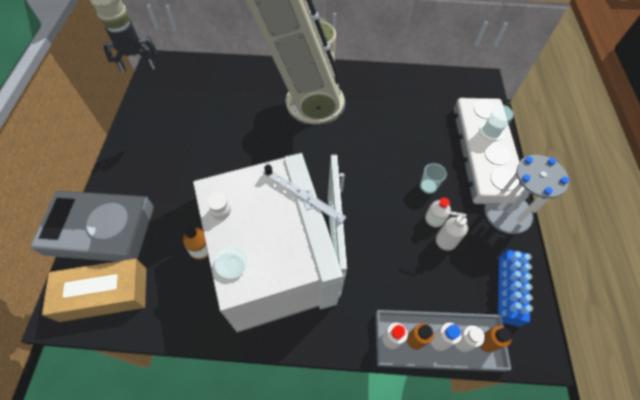

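View pics/top0.png

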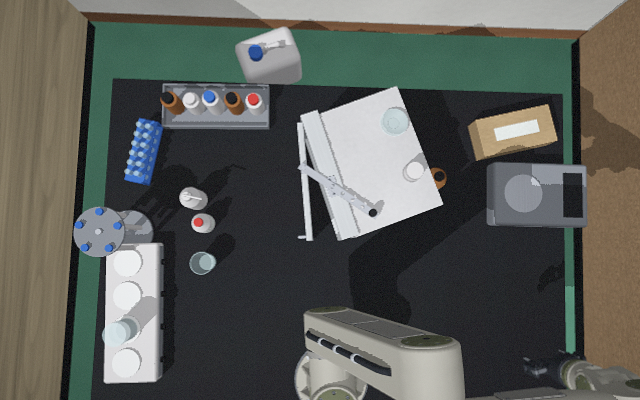

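The top view shows the knob at about (374,212), the swivel on the door at about (305,168), the stay between them, and the cabinet's front facing left (+y). In the scene view the knob is at about (268,170).

```bash
sed -i 's/^def ray/from scipy.spatial.transform import Rotation as Ro\ndef RR(c): return Ro.from_euler("xyz",c["rotation"]).as_matrix()\ndef ray/; s/np.array(c\["rotation"\],float)@/RR(c)@/; s/np.array(c\["rotation"\]).T@/RR(c).T@/; /d=np.array(\[\[c/d' h.py
python3 - <<'E'
from h import *
import pickle
t=pickle.load(open("top.pkl","rb")); s=pickle.load(open("scene.pkl","rb"))
for c,b,n in((t,(290,80,450,250),"t"),(s,(180,140,360,330),"s")):
    im=c["image"].astype(int)
    # dark knob
    m=(im.max(2)<45)
    print(n, proj(c,[0,0,0]))
    save(c,n+"crop.png",b,4 if n=="t" else 3)
# dark blob near knob
for c,(u0,v0) in((t,(374,212)),(s,(268,170))):
    w=c["image"][v0-9:v0+10,u0-9:u0+10].max(2); m=w<90
    n,l,st,ce=cv2.connectedComponentsWithStats(m.astype(np.uint8)); 
    for i in range(1,n): print(st[i],ce[i]+[u0-9,v0-9])
    print(dep(c,u0,v0), onz(c,u0,v0,270.5))
# lid corners via depth height map
V,U=np.mgrid[60:260:1,280:460]
P=np.array([dep(t,u,v) for u,v in zip(U.ravel(),V.ravel())]).reshape(V.shape+(3,))
z=P[...,2]; 
for lo,hi in((230,246),(246,253),(253,275)):
    m=((z>lo)&(z<hi)).astype(np.uint8); print(lo,m.sum(),np.median(z[m>0]))
m=((z>230)&(z<246)).astype(np.uint8); m=cv2.morphologyEx(m,cv2.MORPH_CLOSE,np.ones((15,15)))
pts=P[m>0][:,:2].astype(np.float32); r=cv2.minAreaRect(cv2.convexHull(pts)); print(r,cv2.boxPoints(r))
E
```

```text
t (np.float64(331.5671761002109), np.float64(378.23840915159684))
s (np.float64(315.0981839173751), np.float64(101.15932174131362))
[ 4  6  8  8 50] [372.4 212.4]
[511.42661579 -90.51510438 282.17924836] [512.22681985 -91.87596647 270.5       ]
[ 0  0  7  2 10] [261.4 161.3]
[ 6  4  7 10 54] [267.74074074 169.81481481]
[523.01934413 -87.95664415 283.02864803] [514.57299407 -90.23986332 270.5       ]
230 10067 240.61011191790976
246 2524 249.44761715829293
253 1328 256.364239620454
((668.1190185546875, -61.25244140625), (429.3570556640625, 389.5759582519531), 12.109619140625) [[ 417.35437   84.16528]
 [ 499.0807  -296.74185]
 [ 918.88367 -206.67017]
 [ 837.15735  174.23697]]
```

View pics/tcrop.png

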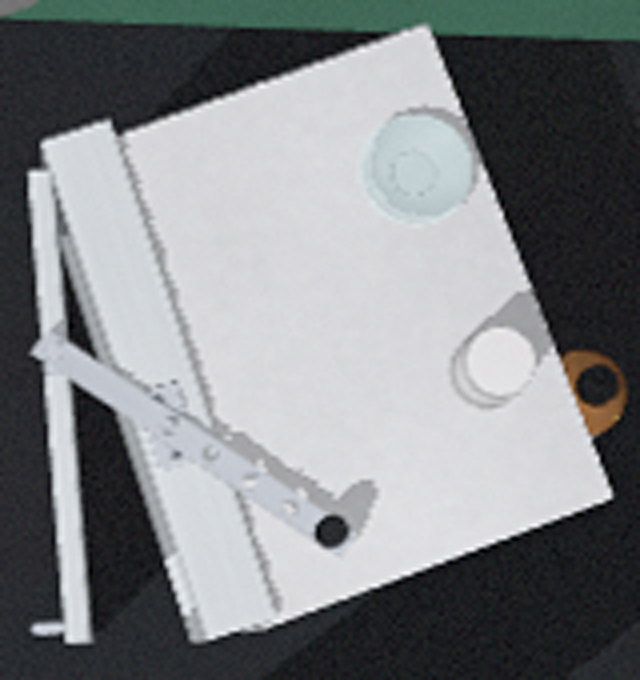

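View pics/scrop.png

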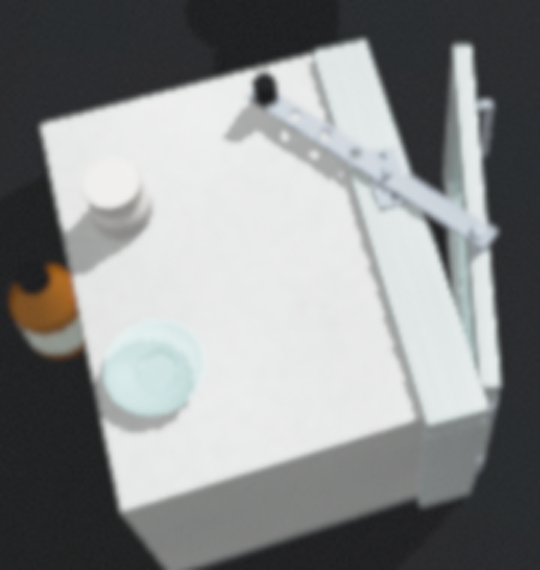

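The crops agree with the description. In the top view, converted from the crop, the knob top is at about (372.7,212.5). Free holes are at (342.5,193), (353,199.5) and (362.5,207), and the pin plate is around (332,187). The frame runs about 4 degrees skew to the lid. Next I measure these properly.

```bash
cat > m.py <<'E'
from h import *
import pickle
t=pickle.load(open("top.pkl","rb")); s=pickle.load(open("scene.pkl","rb"))
V,U=np.mgrid[60:260:1,280:460]
P=np.array([dep(t,u,v) for u,v in zip(U.ravel(),V.ravel())]).reshape(V.shape+(3,)); z=P[...,2]
def comp(m,k=3):
    m=cv2.morphologyEx(m.astype(np.uint8),cv2.MORPH_OPEN,np.ones((k,k))); n,l,st,_=cv2.connectedComponentsWithStats(m); return l==1+np.argmax(st[1:,4])
for nm,m in (("lid",comp((z>236)&(z<244.5))),("frame",comp((z>246.5)&(z<252.5))),("bar",comp((z>255)&(z<262),2))):
    p=P[m][:,:2].astype(np.float32); r=cv2.minAreaRect(p); print(nm,len(p),r,np.median(z[m]))
    c=p.mean(0); w=np.linalg.svd(p-c,full_matrices=False)[2][0]; print("  pca",c,w,np.arctan2(w[1],w[0]))
# knob: triangulate
o1,d1=ray(t,372.6,212.45); o2,d2=ray(s,267.75,169.8)
kt=onz(t,372.6,212.45,283); ks=onz(s,267.75,169.8,270.5); print("knob top view",kt,"scene",ks)
for n,(u,v) in dict(h2=(342.5,193),h3=(353,199.5),h4=(362.5,207),sw=(302,166.5)).items(): print(n,onz(t,u,v,258))
for c in(t,s):
    g=c["image"]; 
# lid edges at back: white mask in top view
m=(t["image"][60:260,280:460].min(2)>150)&(z>200); m=comp(m,3)
h=cv2.convexHull(np.argwhere(m)[:,::-1].astype(np.int32)); a=cv2.approxPolyDP(h,3,True)[:,0]+[280,60]; print(a.tolist())
for u,v in a: print(np.round(onz(t,u,v,240),1),round(z[v-60,u-280],1))
E
python3 m.py
```

```text
lid 5922 ((663.5172119140625, -108.15341186523438), (368.03350830078125, 242.99307250976562), 19.909605026245117) 240.47213589426553
  pca [657.55566 -96.79089] [-0.9525249  -0.30446061] -2.8322206
frame 30 ((502.45330810546875, -1.0592999458312988), (16.5565185546875, 11.16850471496582), 1.8387335538864136) 249.71216397218177
  pca [501.51047    -1.2582297] [-0.9996689  0.0257306] 3.1158593
bar 93 ((613.5021362304688, 78.73827362060547), (52.8914680480957, 27.991222381591797), 47.44758605957031) 259.10465304001445
  pca [615.13336  79.65532] [0.36095715 0.9325824 ] 1.2015023
knob top view [510.04645462 -86.68848874 283.        ] scene [513.99538621 -90.9716085  270.5       ]
h2 [562.50805983  -5.87589996 258.        ]
h3 [545.55241833 -35.08154544 258.        ]
h4 [525.79628101 -61.57147836 258.        ]
sw [632.08438461 107.29637331 258.        ]
[[442, 204], [357, 236], [307, 240], [298, 133], [301, 115], [396, 87]]
[ 542.4 -284.2  240. ] 242.0
[446.6 -49.9 240. ] 242.9
[431.6  87.3 240. ] 246.0
[729.2 122.3 240. ] 247.3
[780.7 115.6 240. ] 246.9
[ 870.7 -150.2  240. ] 238.6
```

```bash
cat > m2.py <<'E'
from h import *
import pickle
def bar(c,p0,p1,zz=258,hw=8):
    """blue-excess centroid across the line p0-p1 (pixels), fit in world"""
    p0,p1=np.array(p0,float),np.array(p1,float); L=np.linalg.norm(p1-p0); d=(p1-p0)/L; n=np.array([-d[1],d[0]])
    im=c["image"].astype(np.float32); g=im[:,:,2]-im[:,:,0]
    ss=np.arange(0,L,1.); oo=np.arange(-hw,hw+.1,.25)
    X=(p0+ss[:,None,None]*d+oo[None,:,None]*n).astype(np.float32)
    A=cv2.remap(g,X[...,0],X[...,1],cv2.INTER_LINEAR)
    return ss,oo,A,X
if __name__=="__main__":
    t=pickle.load(open("top.pkl","rb")); s=pickle.load(open("scene.pkl","rb"))
    print(t["image"][186,326],t["image"][150,330],t["image"][140,318],t["image"][178,318])
    ss,oo,A,X=bar(t,(303,167),(372,212)); 
    for i in range(0,len(ss),8): print(int(ss[i]),A[i,::4].astype(int))
    ss,oo,A,X=bar(s,(342,218),(270,174))
    for i in range(0,len(ss),8): print(int(ss[i]),A[i,::4].astype(int))
E
python3 m2.py
```

```text
[193 197 207] [200 205 208] [208 213 216] [194 198 207]
0 [ 3  3  5  7 11 13 12 13 13 12 12 12 11  9  3  3  3]
8 [ 7  6  4  2  8 12 13 13 13 13 13 14  9  6  7  7  7]
16 [ 8  7  7  6  7 11 13 12 12 12 13 12 11  2  0  5  5]
24 [ 7  7  7  6  6 10 12 12 11 12 13 12  9  6  6  1  3]
32 [11 12 12 13 12 12 13 12 12 13 12 12 13 12  9  6  7]
40 [ 8  7  7  6  7 11 13 13 13 13 13 13 13 13 13 13 13]
48 [ 2  4  3  2  4 11 12 10  8  9 11 13 10  8  7  7  7]
56 [ 3  2  2  3  3 10 12 12 12 13 13 12 10  8  7  7  6]
64 [ 3  2  2  3  3  9 13 12 12 13 13 12 10  2  4  3  3]
72 [ 3  3  2  2  2  8 12 11  6  4  6 11 10  5  3  3  4]
80 [ 4  3  3  2  3  5  6  6  5  4  5  8 10  5  3  3  3]
0 [ 8 10 11 13 15 16 17 16 17 17 17 14  9  5  4  4  4]
8 [ 9 11 14 15 17 17 15 15 15 14 14 10  7  5  5  5  5]
16 [ 2  2  4  8 14 18 16 15 15 16 17 17 15 14 15 15 14]
24 [ 7  7  7  8 13 16 15 15 15 15 17 15 11  7  4  4  4]
32 [13 14 15 14 14 17 16 14 14 14 15 16 12  6  4  3  3]
40 [11 13 15 15 15 16 16 15 15 16 15 14 13 13 12 10  8]
48 [ 5  6  6  7 10 15 16 14 13 13 13 11  9  6  5  5  5]
56 [ 0  0  1  2  7 13 15 13 13 13 12 10  8  6  5  5  5]
64 [ 0  0  0  1  6 12 12  7  6  7 11 13 10  7  6  7  5]
72 [ 1  1  1  1  5 13 15 13 13 13 13 10  6  2  1  0  0]
80 [ 0  0  0  0  4 10 16 15 15 14 13 10  6  2  1  0  0]
```

```bash
python3 - <<'E'
from m2 import *
t=pickle.load(open("top.pkl","rb")); s=pickle.load(open("scene.pkl","rb"))
for c,a,b,rng,th in((t,(303,167),(372,212),((6,26),(50,76)),9.3),(s,(342,218),(270,174),((50,74),),9)):
    ss,oo,A,X=bar(c,a,b); W=[]
    for i in range(len(ss)):
        if not any(l<=ss[i]<=h for l,h in rng): continue
        k=np.flatnonzero((A[i]>th)&(abs(oo)<6)); m=(k[0]+k[-1])/2; 
        j=int(m); W.append(onz(c,*(X[i,j]+(m-j)*(X[i,j+1]-X[i,j])),258))
    W=np.array(W)[:,:2]; q=W.mean(0); 
    for _ in range(3):
        q=W.mean(0); w=np.linalg.svd(W-q)[2][0]; w=w if w[0]<0 else -w; r=(W-q)@[-w[1],w[0]]; W=W[abs(r)<2.5*r.std()+.3]
    print(len(W),q,w,"ang",np.arctan2(w[1],w[0]),"rms",r.std())
    for P in([512,-89],[510,-86.7],[514,-91]): print("knob off line",(np.array(P)-q)@[-w[1],w[0]])
# frame front/rear edge in top view at z=250: brightness profile across
g=t["image"].astype(np.float32).mean(2)
for nm,rows in(("rear(b-r)",range(118,172,2)),("front",range(196,236,2))):
    pass
for v in (120,140,160,220,230): print(v,t["image"][v,298:352:1].astype(int).mean(1).astype(int).tolist())
E
```

```text
47 [568.43264042   5.06520312] [-0.52957481 -0.84826324] ang -2.128895561301073 rms 0.2665745129631918
knob off line 1.9448272760489402
knob off line -0.9697212584079438
knob off line 4.70050336869155
25 [550.42212278 -31.8516943 ] [-0.52019683 -0.85404641] ang -2.1178777236644124 rms 0.5935610190907367
knob off line -3.0859086394372603
knob off line -5.990454149118307
knob off line -0.3374221774173307
120 [37, 33, 77, 152, 206, 220, 218, 216, 214, 214, 214, 213, 212, 213, 214, 215, 214, 212, 213, 215, 212, 215, 194, 140, 189, 216, 218, 216, 214, 215, 215, 215, 214, 214, 214, 213, 213, 214, 213, 214, 213, 212, 212, 213, 215, 214, 216, 214, 214, 215, 215, 216, 216, 216]
140 [184, 226, 217, 213, 213, 196, 139, 141, 165, 150, 183, 217, 216, 214, 212, 211, 213, 213, 213, 212, 212, 215, 214, 212, 214, 211, 214, 214, 214, 195, 159, 159, 190, 217, 215, 216, 214, 213, 213, 213, 215, 212, 212, 215, 213, 211, 210, 210, 211, 212, 211, 212, 213, 213]
160 [39, 71, 184, 222, 215, 213, 196, 157, 124, 19, 30, 32, 34, 116, 165, 166, 152, 186, 218, 215, 216, 214, 214, 215, 216, 214, 213, 213, 215, 215, 214, 214, 210, 211, 214, 204, 167, 161, 192, 219, 217, 217, 216, 216, 217, 219, 218, 218, 218, 220, 217, 217, 216, 218]
220 [42, 44, 40, 38, 44, 34, 87, 189, 225, 218, 216, 219, 203, 108, 21, 23, 35, 27, 32, 32, 28, 23, 25, 28, 24, 26, 22, 25, 28, 29, 25, 28, 29, 190, 234, 223, 206, 199, 219, 219, 217, 215, 216, 214, 218, 215, 215, 217, 218, 216, 215, 216, 213, 216]
230 [45, 46, 51, 38, 42, 44, 35, 132, 204, 223, 217, 217, 217, 190, 86, 14, 26, 32, 32, 24, 29, 29, 24, 30, 34, 46, 46, 44, 43, 43, 43, 47, 44, 48, 40, 38, 146, 209, 224, 211, 204, 213, 219, 217, 215, 215, 215, 217, 215, 216, 216, 217, 217, 215]
```

jog_arm(
  travel=[
    [0,-40,0],
    [0,-36,0],
    [-30,-5,-23],
    [-30,-5,-23],
    [-30,-5,-23],
    [-30,-5,-23],
    [-30,-5,-23],
    [-30,-5,-23],
    [-30,-5,-23],
    [-30,-5,-23],
  ],
  dr=[
    [0,0,0],
    [0,0,0],
    [0,0,0],
    [0,0,0],
    [0,0,0],
    [0,0,0],
    [0,0,0],
    [0,0,0],
    [0,0,0],
    [0,0,0],
  ],
  gripper=[1,1,1,1,0.6,0.6,0.6,0.6,0.6,0.6],
  force=20,
)

```text
time: 0.93
tool_pos: [326.3, -321.4, 340.5]
ee_rot: [-1.571, -0.0, -2.903]
wrist_force: [-0.7, -0.4, 0.2]
opening: 51.2
```

jog_arm(
  travel=[
    [-29.5,0,-22.9],
    [-29.5,0,-22.9],
    [-29.5,0,-22.9],
    [-29.5,0,-22.9],
    [-29.5,0,-22.9],
    [-29.5,0,-22.9],
    [-29.5,0,-22.9],
    [-29.5,0,-22.9],
    [0,0,0],
    [0,0,0],
  ],
  dr=[
    [0,0,0],
    [0,0,0],
    [0,0,0],
    [0,0,0],
    [0,0,0],
    [0,0,0],
    [0,0,0],
    [0,0,0],
    [0,0,0],
    [0,0,0],
  ],
  gripper=[0.6,0.6,0.6,0.6,0.6,0.6,0.6,0.6,0.6,0.6],
)

```text
time: 1.77
tool_pos: [512.2, -87.5, 339.6]
ee_rot: [-1.571, -0.001, -2.899]
wrist_force: [0.1, -0.7, -0.6]
opening: 51.3
```

jog_arm(
  travel=[
    [0,0,0],
    [0,0,0],
    [0,0,0],
    [0,0,0],
    [0,0,0],
    [0,0,0],
    [0,0,0],
    [0,0,0],
    [0,0,0],
    [0,0,0],
  ],
  dr=[
    [0,-0.112,0],
    [0,-0.112,0],
    [0,-0.112,0],
    [0,-0.112,0],
    [0,-0.112,0],
    [0,-0.112,0],
    [0,-0.111,0],
    [0,0,0],
    [0,0,0],
    [0,0,0],
  ],
  gripper=[0.6,0.6,0.6,0.6,0.6,0.6,0.6,0.6,0.6,0.6],
)

```text
time: 2.6
tool_pos: [511.2, -90.0, 340.5]
ee_rot: [-1.571, -0.0, -2.124]
wrist_force: [-0.3, 0.6, 0.6]
opening: 51.7
```

jog_arm(
  travel=[
    [0,15,0],
    [0,15,0],
    [0,8,0],
    [0,0,0],
    [0,0,0],
    [0,0,0],
    [0,0,0],
    [0,0,0],
    [0,0,0],
    [0,0,0],
  ],
  dr=[
    [0,0,0],
    [0,0,0],
    [0,0,0],
    [0,0,0],
    [0,0,0],
    [0,0,0],
    [0,0,0],
    [0,0,0],
    [0,0,0],
    [0,0,0],
  ],
  gripper=[0.6,0.6,0.6,0.6,0.6,0.6,0.6,0.6,0.6,0.6],
)

```text
time: 3.43
tool_pos: [511.8, -89.4, 302.9]
ee_rot: [-1.57, 0.0, -2.12]
wrist_force: [-0.5, 0.3, 0.1]
opening: 51.3
```

```bash
python3 - <<'E'
from h import *
c=eyes.camera("scene"); st=sensors.get_state(); print(st["tool_pos"],st["ee_rot"])
save(c,"s1.png",(210,110,330,210),6); 
p=st["tool_pos"]-[0,0,14]; R=Ro.from_euler("xyz",st["ee_rot"]).as_matrix()
for q in(p,p+R[:,2]*25.7,p-R[:,2]*25.7,[512,-89,283],[512,-89,258]): print(np.round((np.array(proj(c,q))-[210,110])*6,0))
E
```

```text
[511.75320765 -89.36565907 302.72811373] [-1.57032261e+00  2.20254958e-05 -2.11979995e+00]
[347. 331.]
[309. 371.]
[384. 291.]
[349. 339.]
[354. 371.]
```

View pics/s1.png

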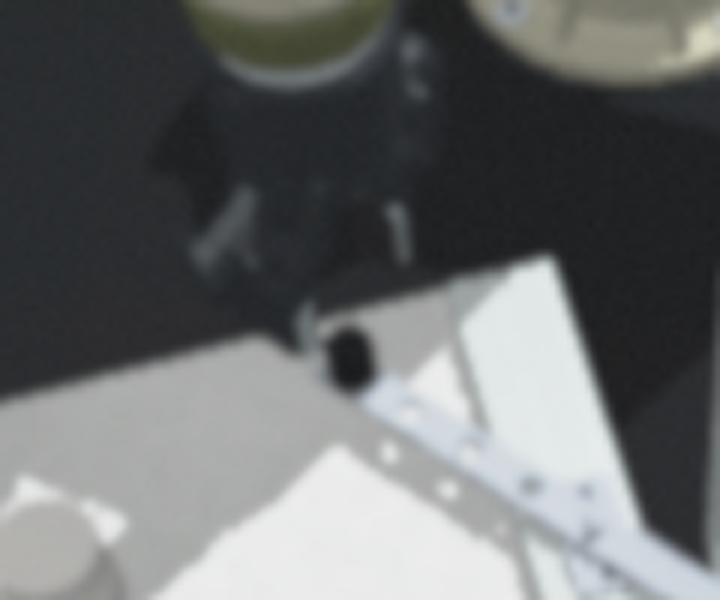

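The knob spans (325–377, 325–393) in the crop, within about 1 mm of the projected (512,-89). The near finger's tip is just left of it, so the knob lies between the jaws. I'll descend and close gently.

jog_arm(
  travel=[
    [0,6,0],
    [0,6,0],
    [0,6,0],
    [0,5,0],
    [0,3,0],
    [0,2,0],
    [0,0,0],
    [0,0,0],
    [0,0,0],
    [0,0,0],
  ],
  dr=[
    [0,0,0],
    [0,0,0],
    [0,0,0],
    [0,0,0],
    [0,0,0],
    [0,0,0],
    [0,0,0],
    [0,0,0],
    [0,0,0],
    [0,0,0],
  ],
  gripper=[0.6,0.6,0.6,0.6,0.6,0.6,0.6,0.6,0.6,0.6],
)

```text
time: 4.32
tool_pos: [511.8, -89.4, 274.8]
ee_rot: [-1.57, 0.0, -2.12]
wrist_force: [-0.3, -0.0, -0.1]
opening: 51.4
```

jog_arm(
  travel=[
    [0,0,0],
    [0,0,0],
    [0,0,0],
    [0,0,0],
    [0,0,0],
    [0,0,0],
    [0,0,0],
    [0,0,0],
    [0,0,0],
    [0,0,0],
  ],
  dr=[
    [0,0,0],
    [0,0,0],
    [0,0,0],
    [0,0,0],
    [0,0,0],
    [0,0,0],
    [0,0,0],
    [0,0,0],
    [0,0,0],
    [0,0,0],
  ],
  gripper=[0.5,0.45,0.4,0.36,0.33,0.3,0.28,0.26,0.24,0.22],
  force=20,
)

```text
time: 5.15
tool_pos: [511.6, -89.4, 274.5]
ee_rot: [-1.571, -0.0, -2.12]
wrist_force: [-0.1, 0.2, -0.1]
opening: 18.8
```

```bash
python3 - <<'E'
from h import *
c=eyes.camera("scene"); d=eyes.camera("top"); 
A=c["image"][120:200,220:300]; B=d["image"][170:250,330:410]
cv2.imwrite("pics/s2.png",cv2.resize(np.hstack([A,B])[:,:,::-1],None,fx=5,fy=5,interpolation=cv2.INTER_CUBIC))
print(sensors.get_state()["opening"])
E
```

```text
19.307433078486017
```

View pics/s2.png

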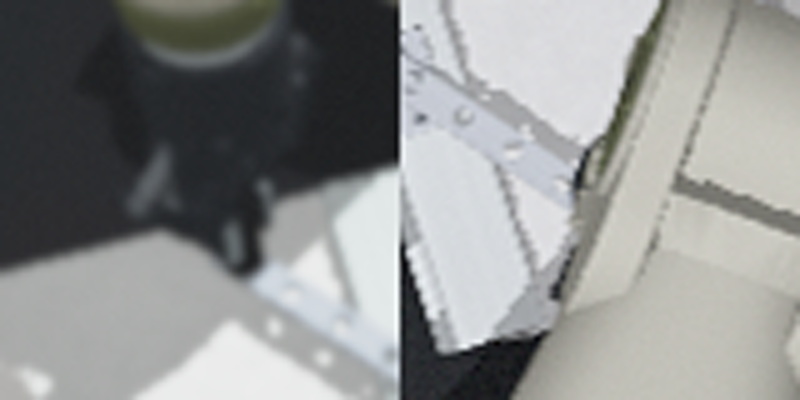

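jog_arm(
  travel=[
    [0,0,0],
    [0,0,0],
    [0,0,0],
    [0,0,0],
    [0,0,0],
    [0,0,0],
    [0,0,0],
    [0,0,0],
    [0,0,0],
    [0,0,0],
  ],
  dr=[
    [0,0,0],
    [0,0,0],
    [0,0,0],
    [0,0,0],
    [0,0,0],
    [0,0,0],
    [0,0,0],
    [0,0,0],
    [0,0,0],
    [0,0,0],
  ],
  gripper=[0.2,0.18,0.16,0.14,0.12,0.1,0.1,0.1,0.1,0.1],
  force=20,
)

```text
time: 6.08
tool_pos: [511.7, -89.4, 274.5]
ee_rot: [-1.571, -0.0, -2.12]
wrist_force: [0.0, 0.5, -0.0]
opening: 17.5
```

jog_arm(
  travel=[
    [0,0,0],
    [0,0,0],
    [0,0,0],
    [-0.3,-1.5,0],
    [-0.3,-1.5,0],
    [0,-1.5,0],
    [0,-1.5,0],
    [0,0,0],
    [0,0,0],
    [0,0,0],
  ],
  dr=[
    [0,0,0],
    [0,0,0],
    [0,0,0],
    [0,0,-0.0065],
    [0,0,-0.0065],
    [0,0,-0.0065],
    [0,0,-0.0065],
    [0,0,0],
    [0,0,0],
    [0,0,0],
  ],
  gripper=[0,0,0,0,0,0,0,0,0,0],
  force=60,
)

```text
time: 6.92
tool_pos: [512.0, -88.7, 280.2]
ee_rot: [-1.571, -0.026, -2.12]
wrist_force: [0.3, -0.6, -0.6]
opening: -0.1
```

```bash
python3 - <<'E'
from h import *
c=eyes.camera("scene"); d=eyes.camera("top"); st=sensors.get_state(); print(st["wrist_force"],st["wrist_torque"],st["opening"],st["tool_pos"])
A=c["image"][150:240,260:350]; B=d["image"][150:240,290:380]
cv2.imwrite("pics/s3.png",cv2.resize(np.hstack([A,B])[:,:,::-1],None,fx=4.4,fy=4.4,interpolation=cv2.INTER_CUBIC))
for u,v in((360,206),(353,199.5),(345,195),(325,181)): print(dep(d,u,v))
E
```

```text
[ 0.62373822 -0.07091352  0.7295196 ] [-0.00255809 -0.04217071  0.04361511] 0.042470914648152766 [511.89778913 -88.77153929 280.27186697]
[528.37273882 -54.72268123 257.38126712]
[547.56071251 -36.64776137 236.41124982]
[557.06919636 -12.78079315 259.53210622]
[594.0453605   42.98924318 257.95346336]
```

View pics/s3.png

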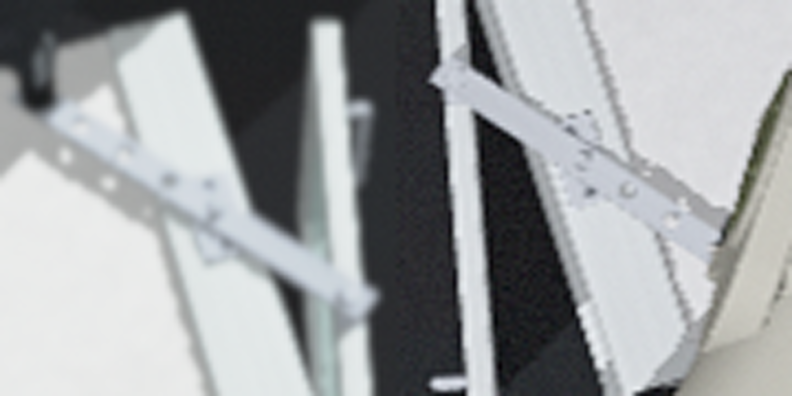

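The jaws shut to 0, so the knob isn't in the grasp. The bar lies undisturbed with the pin still in the first hole. I'll check the geometry with depth around the knob.

```bash
python3 - <<'E'
from h import *
c=eyes.camera("scene"); import pickle; c0=pickle.load(open("scene.pkl","rb"))
st=sensors.get_state(); p=st["tool_pos"]; print("tip px",proj(c,p-[0,0,14]),"knob px",proj(c,[512,-89,283]),proj(c,[512,-89,258]))
for nm,k in(("now",c),("start",c0)):
  print(nm)
  for v in range(158,179,2):
    print(v,[tuple(np.round(dep(k,u,v)).astype(int)) for u in range(262,279,3)], k["image"][v,262:279:3].mean(1).astype(int))
E
```

```text
tip px (np.float64(268.8122456627312), np.float64(170.10315865181164)) knob px (np.float64(268.1490984037612), np.float64(166.4632434483034)) (np.float64(269.03815127018254), np.float64(171.91241860092387))
now
158 [(np.int64(527), np.int64(-97), np.int64(340)), (np.int64(532), np.int64(-88), np.int64(348)), (np.int64(525), np.int64(-82), np.int64(339)), (np.int64(516), np.int64(-77), np.int64(327)), (np.int64(282), np.int64(-125), np.int64(2)), (np.int64(280), np.int64(-114), np.int64(1))] [44 39 45 81 49 66]
160 [(np.int64(536), np.int64(-95), np.int64(343)), (np.int64(530), np.int64(-89), np.int64(337)), (np.int64(530), np.int64(-82), np.int64(336)), (np.int64(517), np.int64(-78), np.int64(319)), (np.int64(288), np.int64(-124), np.int64(-1)), (np.int64(460), np.int64(-75), np.int64(242))] [ 43  41  56  90 112 138]
162 [(np.int64(544), np.int64(-94), np.int64(347)), (np.int64(528), np.int64(-91), np.int64(324)), (np.int64(524), np.int64(-84), np.int64(319)), (np.int64(517), np.int64(-78), np.int64(311)), (np.int64(466), np.int64(-83), np.int64(239)), (np.int64(464), np.int64(-75), 
[... 5297 characters left out ...]
p.int64(516), np.int64(-67), np.int64(257))] [212 113  65 142 214 223]
176 [(np.int64(514), np.int64(-109), np.int64(239)), (np.int64(513), np.int64(-102), np.int64(239)), (np.int64(525), np.int64(-90), np.int64(258)), (np.int64(523), np.int64(-83), np.int64(256)), (np.int64(522), np.int64(-75), np.int64(256)), (np.int64(523), np.int64(-67), np.int64(257))] [179 162 145 204 215 206]
178 [(np.int64(521), np.int64(-109), np.int64(240)), (np.int64(520), np.int64(-100), np.int64(240)), (np.int64(518), np.int64(-93), np.int64(237)), (np.int64(530), np.int64(-82), np.int64(258)), (np.int64(529), np.int64(-74), np.int64(257)), (np.int64(519), np.int64(-68), np.int64(241))] [170 169 167 185 212 217]
```

```bash
python3 - <<'E'
from h import *
import pickle
c=eyes.camera("scene"); c0=pickle.load(open("scene.pkl","rb"))
A=c0["image"][145:185,250:290]; B=c["image"][145:185,250:290]
cv2.imwrite("pics/s4.png",cv2.resize(np.hstack([A,B])[:,:,::-1],None,fx=9,fy=9,interpolation=cv2.INTER_NEAREST))
df=np.abs(c["depth"]-c0["depth"])[145:185,250:290]
for v in range(15,34): print(145+v,"".join("#" if x>6 else "." for x in df[v]))
E
```

```text
160 #######################....#............
161 #######################.................
162 #######################.................
163 #######################................#
164 #######################...#.............
165 ..#####################.................
166 .............#########..................
167 ..............########..................
168 .......#........#####....#..............
169 ...................#....................
170 ........................................
171 ......#..................#.#...#........
172 ...................#...................#
173 ............#..#..........#.............
174 ........................................
175 ...........#............................
176 ........................................
177 ........#.............................#.
178 ...........#............................
```

View pics/s4.png

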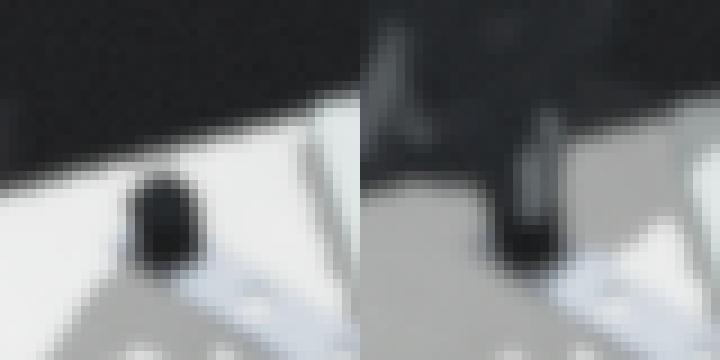

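```bash
python3 - <<'E'
from h import *
import pickle
c0=pickle.load(open("scene.pkl","rb")); c=eyes.camera("scene")
P=np.array([[dep(c0,u,v) for u in range(95,165)] for v in range(0,75)])
m=(P[...,2]>120)&(P[...,2]<330)
q=P[m]; print(len(q)); R=Ro.from_euler("xyz",[-1.571,0,-2.903]).as_matrix(); 
l=(q-[136,-558.5,224])@R
for a in range(-100,40,8):
    k=(l[:,1]>=a)&(l[:,1]<a+8)
    if k.any(): print("ahead",a,k.sum(),"jaw",np.round(np.percentile(l[k,2],[2,50,98])),"x",np.round(np.percentile(l[k,0],[2,98])))
st=sensors.get_state(); R=Ro.from_euler("xyz",st["ee_rot"]).as_matrix(); print(st["tool_pos"])
P=np.array([[dep(c,u,v) for u in range(245,285)] for v in range(120,172)]); c1=pickle.load(open("scene.pkl","rb"))
df=(np.abs(c["depth"]-c1["depth"])>6)[120:172,245:285]
q=P[df]; l=(q-st["tool_pos"])@R
for a in range(-100,40,8):
    k=(l[:,1]>=a)&(l[:,1]<a+8)
    if k.any(): print("ahead",a,k.sum(),"jaw",np.round(np.percentile(l[k,2],[2,50,98])),"x",np.round(np.percentile(l[k,0],[2,98])))
E
```

```text
584
ahead -100 78 jaw [-70.   0.  68.] x [-20.   7.]
ahead -92 103 jaw [-70. -12.  70.] x [-18.  16.]
ahead -84 77 jaw [-71. -11.  71.] x [-18.  12.]
ahead -76 102 jaw [-72. -39.  71.] x [-16.  11.]
ahead -68 37 jaw [-68. -41.  68.] x [-16.  10.]
ahead -60 21 jaw [-55.  41.  52.] x [-14.   5.]
ahead -52 28 jaw [-55.  42.  55.] x [-16.   5.]
ahead -44 28 jaw [-55.  -0.  54.] x [-14.   7.]
ahead -36 19 jaw [-55. -45.  54.] x [-15.   6.]
ahead -28 18 jaw [-52.  45.  52.] x [-12.   4.]
ahead -20 1 jaw [53. 53. 53.] x [-8. -8.]
[511.9238453  -88.8412336  280.39139908]
ahead -100 96 jaw [-57.  46.  63.] x [-16.  12.]
ahead -92 58 jaw [-52.  14.  58.] x [-17.  -5.]
ahead -84 48 jaw [-52.  -5.  51.] x [-17.  -7.]
ahead -76 45 jaw [-41.  -2.  44.] x [-16.  -5.]
ahead -68 53 jaw [-37.  21.  38.] x [-12.   9.]
ahead -60 45 jaw [-32.  10.  29.] x [-13.   8.]
ahead -52 14 jaw [-10.   3.  25.] x [-13.  -6.]
ahead -44 12 jaw [-4.  5. 15.] x [-11.  -5.]
ahead -36 16 jaw [-11.   7.  14.] x [-11.  -4.]
ahead -28 17 jaw [-8.  8. 15.] x [-11.  -2.]
ahead -20 16 jaw [-9.  6. 15.] x [-11.   3.]
ahead -12 3 jaw [5. 8. 8.] x [-10.  -7.]
ahead 36 9 jaw [-49. -33.  -3.] x [-14.  37.]
```

Measured tips are about 7 mm behind the reported TCP when shut and 20 mm behind when open. That is some 21 mm further back than `tips_ahead` says, so the jaws only nipped the knob's rim. I'll reopen, level and go lower, watching the force.

jog_arm(
  travel=[
    [0,0,0],
    [0,0,0],
    [0,0,0],
    [0,0,0],
    [0,5,0],
    [0,5,0],
    [0,5,0],
    [0,3,0],
    [0,0,0],
    [0,0,0],
  ],
  dr=[
    [0,0,0.013],
    [0,0,0.013],
    [0,0,0],
    [0,0,0],
    [0,0,0],
    [0,0,0],
    [0,0,0],
    [0,0,0],
    [0,0,0],
    [0,0,0],
  ],
  gripper=[0.6,0.6,0.6,0.6,0.6,0.6,0.6,0.6,0.6,0.6],
  force=20,
)

```text
time: 8.0
tool_pos: [511.8, -88.7, 262.0]
ee_rot: [-1.572, -0.0, -2.12]
wrist_force: [0.1, 0.3, 0.3]
opening: 51.3
```

jog_arm(
  travel=[
    [0,3,0],
    [0,2,0],
    [0,2,0],
    [0,2,0],
    [0,0,0],
    [0,0,0],
    [0,0,0],
    [0,0,0],
    [0,0,0],
    [0,0,0],
  ],
  dr=[
    [0,0,0],
    [0,0,0],
    [0,0,0],
    [0,0,0],
    [0,0,0],
    [0,0,0],
    [0,0,0],
    [0,0,0],
    [0,0,0],
    [0,0,0],
  ],
  gripper=[0.6,0.6,0.6,0.6,0.5,0.45,0.4,0.37,0.34,0.31],
)

```text
time: 8.83
tool_pos: [512.0, -88.8, 253.6]
ee_rot: [-1.571, -0.0, -2.12]
wrist_force: [-0.6, 0.0, 0.0]
opening: 26.6
```

jog_arm(
  travel=[
    [0,0,0],
    [0,0,0],
    [0,0,0],
    [0,0,0],
    [0,0,0],
    [0,0,0],
    [0,0,0],
    [0,0,0],
    [0,0,0],
    [0,0,0],
  ],
  dr=[
    [0,0,0],
    [0,0,0],
    [0,0,0],
    [0,0,0],
    [0,0,0],
    [0,0,0],
    [0,0,0],
    [0,0,0],
    [0,0,0],
    [0,0,0],
  ],
  gripper=[0.3,0.28,0.26,0.24,0.22,0.2,0.18,0.16,0.14,0.14],
  force=20,
)

```text
time: 9.67
tool_pos: [512.1, -88.8, 253.6]
ee_rot: [-1.57, -0.0, -2.12]
wrist_force: [-0.2, -0.0, 1.1]
opening: 21.0
```

jog_arm(
  travel=[
    [0,0,0],
    [0,0,0],
    [0,0,0],
    [0,0,0],
    [0,-2,0],
    [0,-2,0],
    [0,-2,0],
    [0,-2,0],
    [0,0,0],
    [0,0,0],
  ],
  dr=[
    [0,0,0],
    [0,0,0],
    [0,0,0],
    [0,0,0],
    [0,0,-0.0088],
    [0,0,-0.0088],
    [0,0,-0.0088],
    [0,0,-0.0088],
    [0,0,0],
    [0,0,0],
  ],
  gripper=[0,0,0,0,0,0,0,0,0,0],
  force=60,
)

```text
time: 10.5
tool_pos: [511.9, -88.7, 261.6]
ee_rot: [-1.571, -0.036, -2.119]
wrist_force: [-1.7, -1.1, 0.3]
opening: 19.5
```

jog_arm(
  travel=[
    [0,-2.2,0],
    [0,-2.2,0],
    [0,-2.2,0],
    [0,-2.2,0],
    [0,-2.2,0],
    [0,-2.2,0],
    [0,-2.2,0],
    [0,-2.2,0],
    [0,-2.2,0],
    [0,0,0],
  ],
  dr=[
    [0,0,-0.0097],
    [0,0,-0.0097],
    [0,0,-0.0097],
    [0,0,-0.0097],
    [0,0,-0.0097],
    [0,0,-0.0097],
    [0,0,-0.0097],
    [0,0,-0.0097],
    [0,0,-0.0097],
    [0,0,0],
  ],
  gripper=[0,0,0,0,0,0,0,0,0,0],
)

```text
time: 11.33
tool_pos: [512.5, -88.5, 282.0]
ee_rot: [-1.57, -0.126, -2.12]
wrist_force: [-3.7, -6.4, 0.5]
opening: 19.8
```

```bash
python3 - <<'E'
from h import *
st=sensors.get_state(); print(st["wrist_force"],st["wrist_torque"],st["opening"],st["tool_pos"],st["ee_rot"])
c=eyes.camera("scene"); save(c,"s5.png",(230,130,360,230),6)
for u,v in((278,176),(284,180),(291,184),(300,189)): print(dep(c,u,v))
E
```

```text
[-3.65751078 -6.42092702  0.5040848 ] [-1.21817989  0.82631184  0.03902927] 19.76065270095926 [512.51240398 -88.49377826 282.04008386] [-1.56966686 -0.12621603 -2.12024075]
[539.473065   -60.18153921 283.06135658]
[546.4476834  -44.42458566 276.91781236]
[557.56867633 -25.34968355 277.63061662]
[567.07417919  -1.76696398 271.75938965]
```

View pics/s5.png

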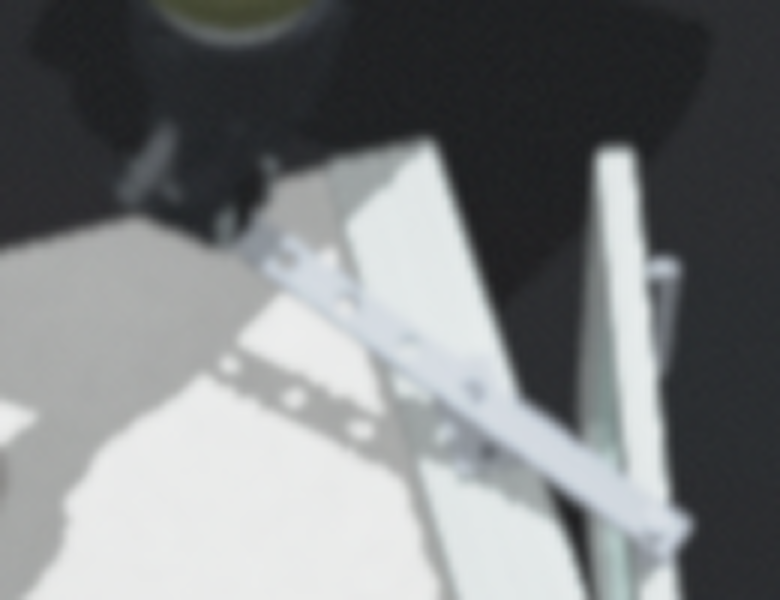

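The stay is off its pin and held. The wrist feels 7.4 N along the bar at about -2.1 rad, which agrees with the image angle. Next I draw the door open.

jog_arm(
  travel=[
    [0,0,0],
    [-3,-0.38,0.1],
    [-5,-0.63,0.2],
    [-5,-0.63,0.2],
    [-5,-0.63,0.2],
    [-5,-0.63,0.2],
    [-5,-0.63,0.2],
    [-5,-0.63,0.2],
    [-5,-0.63,0.2],
    [-3,-0.38,0.1],
  ],
  dr=[
    [0,0,0],
    [0,0,0],
    [0,0,0],
    [0,0,0],
    [0,0,0],
    [0,0,0],
    [0,0,0],
    [0,0,0],
    [0,0,0],
    [0,0,0],
  ],
  gripper=[0,0,0,0,0,0,0,0,0,0],
  force=80,
)

```text
time: 12.22
tool_pos: [535.5, -54.4, 281.9]
ee_rot: [-1.569, -0.126, -2.121]
wrist_force: [-4.7, -7.5, -0.3]
opening: 19.3
```

```bash
cat > go.py <<'E'
from h import *
import sys
# usage: go.py x y z yaw tilt -> total tool-axis shift and turn from here
st=sensors.get_state(); x,y,z,yaw,tl=map(float,sys.argv[1:])
R=Ro.from_euler("xyz",st["ee_rot"]); p=st["tool_pos"]
T=Ro.from_euler("xyz",[-np.pi/2,-tl,yaw])
print("pos",p.round(2),"rot",st["ee_rot"].round(3),"F",st["wrist_force"].round(1),"M",st["wrist_torque"].round(2),"open",round(st["opening"],1))
print("shift",R.inv().apply(np.array([x,y,z])-p).round(2),"turn",(R.inv()*T).as_rotvec().round(4))
E
python3 go.py 568.1 -5.5 282 -1.99 0.126
```

```text
pos [535.52 -54.37 281.91] rot [-1.569 -0.126 -2.121] F [-4.7 -7.5 -0.3] M [-1.44  0.56  0.04] open 19.3
shift [-58.21  -7.48   2.24] turn [ 0.015  -0.1297  0.0004]
```

jog_arm(
  travel=[
    [-4,-0.5,0.2],
    [-6,-0.78,0.3],
    [-6.5,-0.84,0.3],
    [-6.5,-0.84,0.3],
    [-6.5,-0.84,0.3],
    [-6.5,-0.84,0.3],
    [-6.5,-0.84,0.3],
    [-6.5,-0.84,0.2],
    [-5.2,-0.66,0.1],
    [-4,-0.5,0],
  ],
  dr=[
    [0,0,0],
    [0,0,0],
    [0,0,0],
    [0,0,0],
    [0,0,0],
    [0,0,0],
    [0,0,0],
    [0,0,0],
    [0,0,0],
    [0,0,0],
  ],
  gripper=[0,0,0,0,0,0,0,0,0,0],
  force=80,
)

```text
time: 13.05
tool_pos: [568.0, -6.0, 282.2]
ee_rot: [-1.569, -0.127, -2.121]
wrist_force: [-4.7, -8.5, 1.2]
opening: 19.2
```

jog_arm(
  travel=[
    [0,0,0],
    [0,0,0],
    [0,0,0],
    [0,0,0],
    [0,0,0],
    [0,0,0],
    [0,0,0],
    [0,0,0],
    [0,0,0],
    [0,0,0],
  ],
  dr=[
    [0.0025,-0.0215,0],
    [0.0025,-0.0215,0],
    [0.0025,-0.0215,0],
    [0.0025,-0.0215,0],
    [0.0025,-0.0215,0],
    [0.0025,-0.0215,0],
    [0,0,0],
    [0,0,0],
    [0,0,0],
    [0,0,0],
  ],
  gripper=[0,0,0,0,0,0,0,0,0,0],
)

```text
time: 13.88
tool_pos: [567.8, -5.7, 282.1]
ee_rot: [-1.571, -0.126, -1.991]
wrist_force: [-4.5, -7.8, 2.1]
opening: 19.1
```

```bash
python3 go.py 568.1 -5.5 269.4 -1.99 0.07; python3 - <<'E'
from h import *
import pickle
c=eyes.camera("scene"); d=eyes.camera("top"); pickle.dump((c,d),open("open.pkl","wb"))
A=c["image"][130:230,270:370]; B=d["image"][110:210,275:375]
cv2.imwrite("pics/s6.png",cv2.resize(np.hstack([A,B])[:,:,::-1],None,fx=4,fy=4,interpolation=cv2.INTER_CUBIC))
E
```

```text
pos [567.84  -5.75 282.14] rot [-1.571 -0.126 -1.991] F [-4.5 -7.8  2.1] M [-1.31  0.59  0.05] open 19.1
shift [-1.93 12.6   0.14] turn [ 0.0003 -0.0009  0.0562]
```

View pics/s6.png

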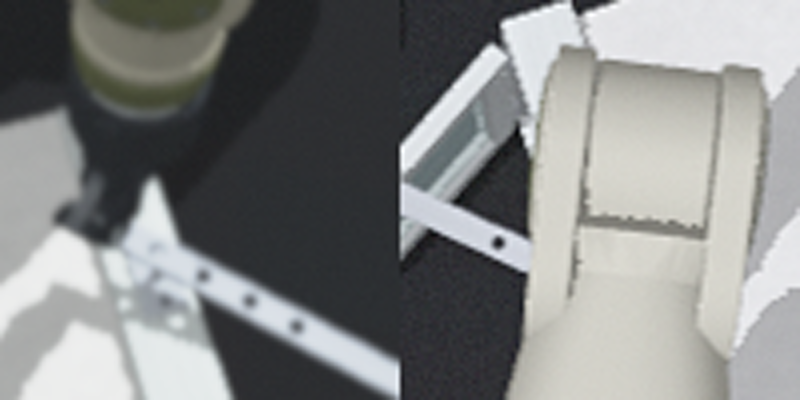

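The scene half of the picture shows the raised bar's four holes at crop (155,247), (204,274), (250,300) and (297,326). The pin plate lies just under the last one and the door is wide open.

```bash
python3 - <<'E'
from h import *
import pickle
c,d=pickle.load(open("open.pkl","rb")); c0=pickle.load(open("scene.pkl","rb"))
g=c["image"].astype(float).mean(2)
W=[]
for (a,b),r in(((155,247),194),((204,274),161),((250,300),128),((297,326),95)):
    u,v=a/4+270,b/4+130; z=256+2+r*np.sin(.126)
    iu,iv=int(round(u)),int(round(v)); w=g[iv-3:iv+4,iu-3:iu+4]; k=np.clip(w.max()*0.85-w,0,None); 
    Y,X=np.mgrid[-3:4,-3:4]; uu,vv=iu+(k*X).sum()/k.sum(),iv+(k*Y).sum()/k.sum()
    print((u,v),(round(uu,1),round(vv,1)),onz(c,u,v,z).round(1)); W.append(onz(c,u,v,z)[:2])
W=np.array(W); e=W[0]-W[3]; print("dir",np.arctan2(e[1],e[0]),np.linalg.norm(e)); e=W[0]-W[2]; print("dir",np.arctan2(e[1],e[0]))
b=np.array([np.cos(-1.99),np.sin(-1.99)]); print("hole4 from hand", np.array([567.8,-5.75])-32*b)
E
```

```text
(308.75, 191.75) (np.float64(308.1), np.float64(191.2)) [580.   21.5 282.4]
(321.0, 198.5) (np.float64(321.4), np.float64(197.3)) [594.7  53.1 278.2]
(332.5, 205.0) (np.float64(331.8), np.float64(205.1)) [608.7  82.4 274.1]
(344.25, 211.5) (np.float64(343.1), np.float64(212.3)) [622.5 112.2 269.9]
dir -2.008913811039394 100.17643215647495
dir -2.01081245490629
hole4 from hand [580.82506261  23.47922756]
```

jog_arm(
  travel=[
    [-0.2,1.5,0],
    [-0.2,1.6,0],
    [-0.2,1.6,0],
    [-0.2,1.6,0],
    [-0.2,1.6,0],
    [-0.2,1.6,0],
    [-0.2,1.6,0],
    [-0.2,1.5,0],
    [0,0,0],
    [0,0,0],
  ],
  dr=[
    [0,0,0.007],
    [0,0,0.007],
    [0,0,0.007],
    [0,0,0.007],
    [0,0,0.007],
    [0,0,0.007],
    [0,0,0.007],
    [0,0,0.007],
    [0,0,0],
    [0,0,0],
  ],
  gripper=[0,0,0,0,0,0,0,0,0,0],
)

```text
time: 14.82
tool_pos: [567.8, -5.6, 269.2]
ee_rot: [-1.571, -0.07, -1.991]
wrist_force: [-3.9, -8.2, 0.1]
opening: 19.2
```

```bash
python3 go.py 568.1 -5.5 261.6 -1.99 0.035
```

```text
pos [567.85  -5.6  269.21] rot [-1.571 -0.07  -1.991] F [-3.9 -8.2  0.1] M [-1.43  0.61  0.02] open 19.2
shift [-0.73  7.57  0.19] turn [ 0.0006 -0.0013  0.0354]
```

jog_arm(
  travel=[
    [-0.05,0.9,0],
    [-0.05,0.9,0],
    [-0.05,0.9,0],
    [-0.05,0.9,0],
    [-0.05,0.9,0],
    [-0.05,0.9,0],
    [-0.05,0.6,0],
    [0,0.5,0],
    [0,0,0],
    [0,0,0],
  ],
  dr=[
    [0,0,0.004],
    [0,0,0.004],
    [0,0,0.004],
    [0,0,0.004],
    [0,0,0.004],
    [0,0,0.004],
    [0,0,0.002],
    [0,0,0.002],
    [0,0,0],
    [0,0,0],
  ],
  gripper=[0,0,0,0,0,0,0,0,0,0],
)

```text
time: 15.65
tool_pos: [567.9, -5.5, 262.7]
ee_rot: [-1.571, -0.042, -1.991]
wrist_force: [-3.1, -8.0, 0.8]
opening: 19.5
```

```bash
python3 go.py 568.1 -5.5 261.6 -1.99 0.035
```

```text
pos [567.86  -5.54 262.67] rot [-1.571 -0.042 -1.991] F [-3.1 -8.   0.8] M [-1.48  0.67 -0.02] open 19.5
shift [-0.17  1.07  0.2 ] turn [ 0.0006 -0.0011  0.0075]
```

jog_arm(
  travel=[
    [0,0.4,0],
    [0,0.4,0],
    [0,0.4,0],
    [0,0.3,0],
    [0,0,0],
    [0,0,0],
    [0,0,0],
    [0,0,0],
    [0,0,0],
    [0,0,0],
  ],
  dr=[
    [0,0,0.002],
    [0,0,0.002],
    [0,0,0.002],
    [0,0,0.001],
    [0,0,0],
    [0,0,0],
    [0,0,0],
    [0,0,0],
    [0,0,0],
    [0,0,0],
  ],
  gripper=[0,0,0,0,0,0,0,0,0,0],
)

```text
time: 16.48
tool_pos: [567.9, -5.5, 261.2]
ee_rot: [-1.571, -0.035, -1.991]
wrist_force: [-3.6, -7.5, -0.1]
opening: 19.2
```

```bash
python3 go.py 568.1 -5.5 260.6 -1.99 0.03
```

```text
pos [567.89  -5.53 261.16] rot [-1.571 -0.035 -1.991] F [-3.6 -7.5 -0.1] M [-1.42  0.69 -0.02] open 19.2
shift [-0.13  0.56  0.18] turn [ 0.0006 -0.0011  0.0055]
```

jog_arm(
  travel=[
    [0,0.5,0],
    [0,0.5,0],
    [0,0.5,0],
    [0,0.5,0],
    [0,0.5,0],
    [0,0.5,0],
    [0,0,0],
    [0,0,0],
    [0,0,0],
    [0,0,0],
  ],
  dr=[
    [0,0,0.0022],
    [0,0,0.0022],
    [0,0,0.0022],
    [0,0,0.0022],
    [0,0,0.0022],
    [0,0,0.0022],
    [0,0,0],
    [0,0,0],
    [0,0,0],
    [0,0,0],
  ],
  gripper=[0,0,0,0,0,0,0,0,0,0],
)

```text
time: 17.32
tool_pos: [567.8, -5.6, 258.2]
ee_rot: [-1.571, -0.022, -1.991]
wrist_force: [-3.9, -7.8, 0.2]
opening: 19.1
```

```bash
python3 go.py 568.1 -5.5 254.6 -1.99 0.0
```

```text
pos [567.84  -5.59 258.16] rot [-1.571 -0.022 -1.991] F [-3.9 -7.8  0.2] M [-1.49  0.6   0.04] open 19.1
shift [-0.27  3.55  0.2 ] turn [ 0.0006 -0.0011  0.0222]
```

jog_arm(
  travel=[
    [0,0.5,0],
    [0,0.5,0],
    [0,0.5,0],
    [0,0.5,0],
    [0,0.5,0],
    [0,0.5,0],
    [0,0.5,0],
    [0,0,0],
    [0,0,0],
    [0,0,0],
  ],
  dr=[
    [0,0,0.003],
    [0,0,0.003],
    [0,0,0.003],
    [0,0,0.003],
    [0,0,0.003],
    [0,0,0.003],
    [0,0,0.003],
    [0,0,0],
    [0,0,0],
    [0,0,0],
  ],
  gripper=[0,0,0,0,0,0,0,0,0,0],
)

```text
time: 18.15
tool_pos: [567.8, -5.7, 254.5]
ee_rot: [-1.572, -0.001, -1.991]
wrist_force: [-2.8, -6.8, 0.1]
opening: 19.1
```

```bash
python3 go.py 568.1 -5.5 253.6 -1.99 0.0
```

```text
pos [567.82  -5.65 254.51] rot [-1.572e+00 -1.000e-03 -1.991e+00] F [-2.8 -6.8  0.1] M [-1.51  0.69 -0.01] open 19.1
shift [-0.26  0.91  0.19] turn [ 0.0007 -0.0012  0.0013]
```

jog_arm(
  travel=[
    [0,0.4,0],
    [0,0.4,0],
    [0,0.4,0],
    [0,0.4,0],
    [0,0,0],
    [0,0,0],
    [0,0,0],
    [0,0,0],
    [0,0,0],
    [0,0,0],
  ],
  dr=[
    [0,0,0],
    [0,0,0],
    [0,0,0],
    [0,0,0],
    [0,0,0],
    [0,0,0],
    [0,0,0],
    [0,0,0],
    [0,0,0],
    [0,0,0],
  ],
  gripper=[0,0,0,0,0,0,0,0,0,0],
)

```text
time: 18.98
tool_pos: [567.9, -5.7, 253.9]
ee_rot: [-1.57, -0.001, -1.991]
wrist_force: [-5.2, -7.8, 4.4]
opening: 19.3
```

```bash
python3 go.py 568.1 -5.5 253.6 -1.99 0.0; python3 - <<'E'
from h import *
import pickle
c=eyes.camera("scene"); d=eyes.camera("top"); pickle.dump((c,d),open("low.pkl","wb"))
save(c,"s7.png",(285,160,365,240),8)
E
```

```text
pos [567.86  -5.68 253.88] rot [-1.570e+00 -1.000e-03 -1.991e+00] F [-5.2 -7.8  4.4] M [-1.44  0.95  0.01] open 19.3
shift [-0.26  0.28  0.14] turn [-0.0004 -0.0012  0.0012]
```

View pics/s7.png

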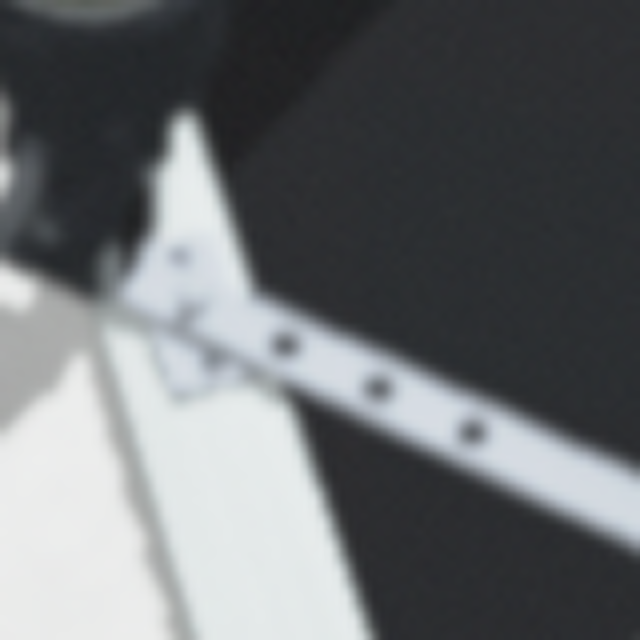

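The bar is down at home height, with the first vertical contact (4.4 N) at z of about 254. The last hole, at crop (190,310), looks filled by the pin. I'll ease outward so the pin takes the thrust, which also proves it is engaged.

jog_arm(
  travel=[
    [0.3,0.2,0],
    [0.3,0.2,0],
    [0.3,0,0],
    [0.3,0,0],
    [0.3,0,0],
    [0,0,0],
    [0,0,0],
    [0,0,0],
    [0,0,0],
    [0,0,0],
  ],
  dr=[
    [0,0,0],
    [0,0,0],
    [0,0,0],
    [0,0,0],
    [0,0,0],
    [0,0,0],
    [0,0,0],
    [0,0,0],
    [0,0,0],
    [0,0,0],
  ],
  gripper=[0,0,0,0,0,0,0,0,0,0],
)

```text
time: 19.92
tool_pos: [567.9, -6.1, 253.8]
ee_rot: [-1.57, 0.001, -1.99]
wrist_force: [-2.9, -4.5, 6.8]
opening: 19.0
```

```bash
python3 go.py 568.1 -5.5 253.6 -1.99 0.0
```

```text
pos [567.95  -6.07 253.83] rot [-1.57e+00  1.00e-03 -1.99e+00] F [-2.9 -4.5  6.8] M [-0.87  0.66 -0.02] open 19.0
shift [-0.59  0.23 -0.09] turn [-0.0013 -0.0004 -0.0013]
```

jog_arm(
  travel=[
    [0.3,0,0],
    [0.3,0,0],
    [0.3,0,0],
    [0.3,0,0],
    [0.3,0,0],
    [0,0.2,0],
    [0,0.2,0],
    [0,0,0],
    [0,0,0],
    [0,0,0],
  ],
  dr=[
    [0,0,0],
    [0,0,0],
    [0,0,0],
    [0,0,0],
    [0,0,0],
    [0,0,0],
    [0,0,0],
    [0,0,0],
    [0,0,0],
    [0,0,0],
  ],
  gripper=[0,0,0,0,0,0,0,0,0,0],
)

```text
time: 20.75
tool_pos: [568.0, -6.4, 253.8]
ee_rot: [-1.569, 0.004, -1.99]
wrist_force: [-2.6, -1.5, 6.1]
opening: 19.3
```

```bash
python3 go.py 568.1 -5.5 253.6 -1.99 0.0
```

```text
pos [568.    -6.39 253.83] rot [-1.569  0.004 -1.99 ] F [-2.6 -1.5  6.1] M [-0.18  0.45 -0.01] open 19.3
shift [-0.85  0.24 -0.27] turn [-0.0021  0.0004 -0.0039]
```

jog_arm(
  travel=[
    [0.2,0.3,0],
    [0.2,0.3,0],
    [0,0.3,0],
    [0,0,0],
    [0,0,0],
    [0,0,0],
    [0,0,0],
    [0,0,0],
    [0,0,0],
    [0,0,0],
  ],
  dr=[
    [0,0,0],
    [0,0,0],
    [0,0,0],
    [0,0,0],
    [0,0,0],
    [0,0,0],
    [0,0,0],
    [0,0,0],
    [0,0,0],
    [0,0,0],
  ],
  gripper=[0,0,0,0,0,0,0,0,0,0],
)

```text
time: 21.58
tool_pos: [568.0, -6.4, 253.8]
ee_rot: [-1.568, 0.005, -1.989]
wrist_force: [-2.6, 0.7, 10.4]
opening: 19.3
```

jog_arm(
  travel=[
    [0,0,0],
    [0,0,0],
    [0,0,0],
    [0,0,0],
    [0,0,0],
    [0,0,0],
    [0,0,0],
    [0,0,0],
    [0,0,0],
    [0,0,0],
  ],
  dr=[
    [0,0,0],
    [0,0,0],
    [0,0,0],
    [0,0,0],
    [0,0,0],
    [0,0,0],
    [0,0,0],
    [0,0,0],
    [0,0,0],
    [0,0,0],
  ],
  gripper=[0.3,0.35,0.4,0.5,0.6,0.6,0.6,0.6,0.6,0.6],
)

```text
time: 22.42
tool_pos: [567.0, -7.1, 251.1]
ee_rot: [-1.572, 0.003, -1.99]
wrist_force: [-0.8, -0.6, 0.9]
opening: 51.1
```

```bash
python3 - <<'E'
from h import *
import pickle
print(sensors.get_state()["wrist_force"])
c=eyes.camera("scene"); l=pickle.load(open("low.pkl","rb"))[0]
def dark(k,u,v):
    g=k["image"].astype(float).mean(2)[v-4:v+5,u-4:u+5]; w=np.clip(170-g,0,None); Y,X=np.mgrid[-4:5,-4:5]; return u+(w*X).sum()/w.sum(),v+(w*Y).sum()/w.sum()
for u,v in((321,203),(332,209),(344,214)): print("hole before/after",np.round(dark(l,u,v),2),np.round(dark(c,u,v),2))
for u,v in((314,199),(318,203),(326,204),(336,208)): print(dep(c,u,v).round(1))
E
```

```text
[-0.7599043  -0.62925636  0.8639989 ]
hole before/after [322.41 200.78] [322.41 200.64]
hole before/after [330.55 210.8 ] [330.49 210.79]
hole before/after [343.36 214.63] [343.51 214.31]
[584.   35.1 255.1]
[450.1  40.7   0.6]
[598.3  66.3 258.7]
[606.9  92.  256.8]
```

Released: the holes stayed put and the bar is at 257–259. Now I retreat straight up, then aside for a clear look.

jog_arm(
  travel=[
    [0,-2,0],
    [0,-4,0],
    [0,-8,0],
    [0,-12,0],
    [0,-14,0],
    [0,-14,0],
    [0,-14,0],
    [0,-14,0],
    [0,-14,0],
    [0,-10,0],
  ],
  dr=[
    [0,0,0],
    [0,0,0],
    [0,0,0],
    [0,0,0],
    [0,0,0],
    [0,0,0],
    [0,0,0],
    [0,0,0],
    [0,0,0],
    [0,0,0],
  ],
  gripper=[0.6,0.6,0.6,0.6,0.6,0.6,0.6,0.6,0.6,0.6],
)

```text
time: 23.3
tool_pos: [567.2, -7.4, 359.5]
ee_rot: [-1.569, 0.003, -1.99]
wrist_force: [0.6, -0.3, -0.2]
opening: 51.3
```

jog_arm(
  travel=[
    [15,0,0],
    [25,0,0],
    [25,0,0],
    [25,0,0],
    [25,0,0],
    [25,0,0],
    [25,0,0],
    [25,0,0],
    [25,0,0],
    [15,0,0],
  ],
  dr=[
    [0,0,0],
    [0,0,0],
    [0,0,0],
    [0,0,0],
    [0,0,0],
    [0,0,0],
    [0,0,0],
    [0,0,0],
    [0,0,0],
    [0,0,0],
  ],
  gripper=[0.6,0.6,0.6,0.6,0.6,0.6,0.6,0.6,0.6,0.6],
)

```text
time: 24.13
tool_pos: [472.5, -219.5, 357.5]
ee_rot: [-1.571, 0.002, -1.992]
wrist_force: [0.3, 0.4, 0.7]
opening: 51.1
```

```bash
python3 - <<'E'
from h import *
print(sensors.get_state()["tool_pos"])
c=eyes.camera("scene"); d=eyes.camera("top")
A=c["image"][120:270,180:380]; B=d["image"][80:230,250:450]
cv2.imwrite("pics/s8.png",cv2.resize(np.vstack([A,B])[:,:,::-1],None,fx=2,fy=2,interpolation=cv2.INTER_CUBIC)[:, :])
w=d["image"][150:215,300:375].max(2)<70
n,l,st,ce=cv2.connectedComponentsWithStats(w.astype(np.uint8))
for i in range(1,n):
    if 20<st[i,4]<90: u,v=ce[i]+[300,150]; print("knob?",st[i,4],(u,v),onz(d,u,v,283).round(1),dep(d,u,v).round(1))
E
```

```text
[ 472.47089919 -219.46386833  357.45166642]
knob? 44 (np.float64(342.72727272727275), np.float64(190.8409090909091)) [565.7  -5.1 283. ] [566.   -5.2 280. ]
```

View pics/s8.png

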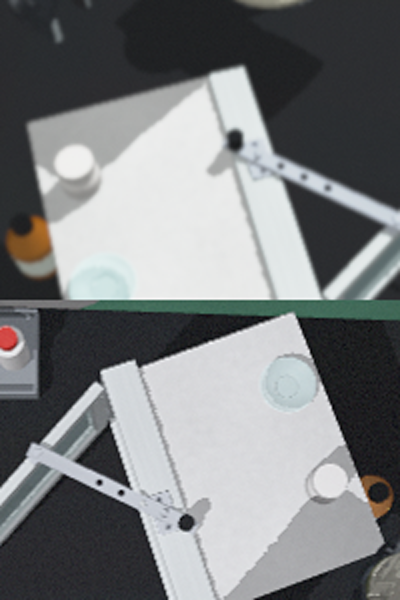

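The final view shows the door wide open, the pin plate under the last hole beside the knob, and the jar, dish and amber bottle where they were. The knob's top reads 280 mm. That fits the home height of 283, while riding on the pin would give about 293.

```bash
python3 -c "
from plant import arm
print(arm.job_done())"
```

```text
the job is handed in; nothing more can be done
None
```

The door is at its widest setting: the stay's last hole is over the pin and pressed home. I handed the job in at about 24 s of robot time.

**What I did:** I gripped the knob and lifted the stay to about 0.126 rad. I then drew the door open by moving the knob about 100 mm, lowered it in small steps and found the pin on the first try. I pressed down to about 10 N, let go and moved clear.

**What the last checks showed:**
- **Seating:** the plate was first felt at home height, with TCP z at 253.9 mm against 253.6 mm at the first grasp. After release the bar read about 255–259 mm. The knob top read 280 mm, where home is 283 and riding on the pin would be about 293.
- **Pin engaged:** when I eased the knob outward, the thrust on the wrist dropped from about 9 N to about 3 N. The knob moved only about 0.7 mm for 3 mm commanded.
- **Holding:** the other three holes did not shift in the images when I released, and the final view shows the door still open. The jar, dish and amber bottle stand where they were. I did not check the beaker, wash bottle and reagent bottle up close at the end.

**What failed or disagreed:**
- **First grasp missed:** the fingertips are really about 7 mm behind the reported TCP when shut, while `tips_ahead` says 14 mm ahead. The jaws nipped only the knob's rim and slipped off as they closed. The stay stayed on its pin, and I regrasped about 21 mm lower.
- **Camera mismatch:** the two cameras disagreed by about 4–6 mm on the knob's position. I set out from the average.

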